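# Unlock the tasting case and thread the long cake lifter out of its half-width hatch

### The arm

A 7-joint arm with a two-finger parallel gripper is mounted at the origin on a cart in front of the work surface, level with it; the furniture and walls round the work are solid. World frame = base frame: x ahead of the robot, y to its left, z up, the work surface at z = 0. Lengths are in m, angles in rad, forces in N, time in s.
With the tool pointing down it reaches from about 0.35 to 0.9 m from the base axis. Payload 8.1 kg.
Tool frame: the origin (TCP) lies between the finger pads; the fingertips stand 17 mm ahead of it and the grasp point (between the pads) lies 2 mm behind it; z points along the fingers, y is the direction in which the jaws open and shut (so a half turn about z gives the same grasp; the last joint's range is limited). The gripper opens to 92 mm and grips with 3 to 60 N. Pads are 19 mm wide; open, the fingers measure 130 mm over their backs; the gripper's body (75 mm by 190 mm) begins 47 mm behind the grasp point.
Start: joints at [-1.215, 0.434, 0.025, 1.573, -0.012, 1.134, -0.075], TCP at [0.277, 0.56, 0.244] pointing down, gripper open.
Joint ranges: [-2.62, 2.62], [-0.44, 2.09], [-1.27, 1.32], [0.08, 2.57], [-1.32, 4.46], [0.12, 2], [-2.74, 2.74]. Speed limits (rad/s): [2.22, 2.22, 3.01, 3.01, 3.14, 3.14, 3.14].

### API

Orientations are given as a rotation vector (axis times angle).
In Python, from cell import arm gives the robot as it stands. The module is installed in compiled form; this text tells all that it offers.
- The arm moves only by the shell command python3 -m crank 'ROWS' [FORCE]. ROWS is JSON, a list of rows, each a list of 5 numbers: the opening, from 0 (shut) to 1 (fully open), then the shift along the world's x, y, z normalised to -1 to 1, where 1 is 40 cm, then the turn about the world's z normalised to -1 to 1, where 1 is 60 degrees. In form: [[fingers, tx, ty, tz, twist], ...]. A call has exactly 8 rows; each row shifts and turns the commanded pose from where the row before left it; what a row does not reach is not made up. A row lasts 1/12 s, in which the tool goes at most 41.7 mm and 7.16 degrees, less where a joint would pass 70% of its speed; a pose out of reach is approached as far as the arm can. A call with a number of a shift or a turn outside -1 to 1 is refused whole. A call with a gripper value outside its range is refused whole. The fingers move at their own pace and stop on an object; FORCE is the grip in N (left out, the last holds). Time passes only in rows, so rows that do not move let the fingers close, or fill a call up. It gives the time, the measured TCP pose, the force and the opening at its end, in the units of the state.
- arm.observe(): the state, without advancing time (a new reading comes with each control period).
- arm.get_image(name): name is "scene" or "top" or "wrist"; returns the picture (420x560x3 uint8, red, green, blue); there is no depth.
- arm.get_calibration(name): a dict with "intrinsics" (3x3 intrinsics, pixels), "extrinsics" (4x4, takes a point from camera to world coordinates). Camera axes: x right, y down, z forward; pixel columns grow to the right and rows downward; lengths in m; the calibration is good to about 2 mm. The wrist camera is an equidistant fisheye: a pixel r from the principal point sees the ray r / f radians off the axis. A picture is of the moment at which its call begins: read the wrist's pose just before it. get_calibration takes no time and is no camera call; for the wrist camera it gives the pose at the moment of the call.
- arm.sign_off(): hands the job in, once; it reports no verdict.
The state is a dict: "clock": time; "joints": joint angles; "dq": joint speeds; "joint_efforts": joint torques, N m; "position": TCP position; "ee_rot": TCP orientation; "force": force on the tool from outside, world axes, zero at the start; "ft_torque": the same for the moment, N m; "width": opening from 0.0 (shut) to 1.0 (fully open).
Only numpy, scipy, OpenCV 4.12 (cv2) and the standard library are available. Lean on these libraries where they do the work, as an engineer would, in place of code of your own. Each camera call takes 0.05 s, during which the arm holds its last target.

### The job

Get the cake lifter out of the tasting case. Draw the locking pin out of the lid, park it by its collar in the slotted bracket on the side of the case and let go of it, then slide the lid fully open; the lifter is longer than the opening, so bring it out handle first on a slant without forcing it against the case, and finish still holding it in the gripper, still, with every part of it at least 5 cm above the top of the case's end cheeks. Leave the cake samples and the goods round the case where they are.

Things in the scene. Friction and masses are not known exactly. Their poses are not given: they have to be found in the camera images.
- case: Tasting case, fixed; origin under its centre on the table, z up, x across, y along its length towards the opening end. Oak base 180 x 372 mm, 10 mm thick (inside floor z = 10 mm); raised oak end cheeks, inner faces y = -160 and 160, 22 mm thick, tops z = 118 mm, the highest part. Inside width x = -80 to 80 mm; lid rails on both clear sides to x = -86 and 86, top z = 89 mm.
- pane: Fixed clear acrylic pane roofing the case's -y half: part of the case, immovable, origin that of the case. It spans case y = -160 to -18 mm, the full inside width, z = 73 to 78 mm.
- opening (a point): Centre of the opening that the fully open lid leaves at the case's +y end: 134 mm long (case y = 26, the lid's edge, to 160 mm, the end cheek), 160 mm wide, at the height of the lid's underside (z = 79.5 mm). Axes as the case's.
- bore (a point): Mouth of the vertical bore (10.5 mm wide, 40 mm deep) for the pin, in the metal lock block inside the case: case x = -64, y = 40, z = 78.5 mm. The block spans case x = -78 to -48, y = 26 to 54 mm, floor to z = 78.5 mm. Axes as the case's.
- tool_rest (a point): Middle of the top of the oak tool rest, a bar 12 mm wide (case y = 103 to 115 mm) across the inside of the case, top at z = 35 mm.
- park_notch (a point): Parking bracket: slotted aluminium plate, 5 mm thick, 44 mm wide in y, on the outside of the case's -x side. This point is the middle of the slot at the plate's top face (case x = -106, y = -70, z = 80 mm). The slot is 14 mm wide in y, runs along x from case x = -94.5 out to the plate's free edge at x = -122.5 mm, where it is open, as it is from above and below. Axes as the case's.
- pin_knob (a point): Upright steel locking pin, 70 mm tall; this point is the middle of its round knob (15 mm diameter, 30 mm tall). The collar under the knob (24 mm diameter, 4 mm thick) has its underside 19 mm below this point; below it a shank, 8 mm diameter, 36 mm long, stands through a hole in the lid into the bore and stops the lid. It lifts straight out. z up along it.
- pin_collar (a point): Centre of the underside of the pin's collar, 19 mm below the middle of the knob; at z = 84.5 mm (on the lid) at the start, at z = 80 mm when the pin hangs in the bracket.
- pin: The pin as a whole; origin at the lower end of its shank, z up along it.
- lid (a joint): Sliding lid: 0 closed, 0.133 m fully open at its stop. It slides over the fixed pane towards the case's -y and stays where it is left (about 1.2 N of friction). Clear panel 158 mm wide, z = 79.5 to 84.5 mm.
- lid_knob (a point): Round oak knob of the lid, 22 mm in diameter, 25 mm tall, on the lid's upper face (z = 84.5 to 109.5 mm); this point is on its axis at z = 98 mm. Closed: case x = 0, y = 70 mm; it moves with the lid.
- lifter_grip (a point): Cake lifter (offset steel spatula, dark wooden handle), 240 mm long, about 90 g, lying along the case: handle under the lid, on the tool rest; blade flat on the floor, mostly under the fixed pane. This point is mid-thickness of the handle, 50 mm from its end (z = 41.5 mm at the start). Handle 100 mm long, 18 wide (x), 13 thick (z). y runs along it from blade to handle end, z up.
- lifter_tip (a point): Middle of the lifter's rounded blade tip, 190 mm in -y and 30 mm down from lifter_grip.
- lifter_butt (a point): End of the lifter's handle, 50 mm in +y from lifter_grip.
- lifter: The lifter as a whole; origin on the plane of the blade's underside, 125 mm in +y from the tip, 65 mm in -y and 31.5 mm down from lifter_grip, axes as there. Blade 105 mm long, 36 wide, 2.5 thick, origin y = -125 to -17 mm; the cranked neck (14 mm wide) rises from it to the front of the handle at origin y = 15 mm.
- sample_a: Cut cake piece, about 35 mm, 19 mm high, on the floor of the case at its side under the fixed pane; to be left alone.
- sample_b: Second such cake piece in the case; to be left alone.
- sample_c: Third such cake piece (dark) in the case; to be left alone.
- ring_pack_a: Film-wrapped ring cake, 90 x 94 x 24 mm, on the table left of the case, near the robot; to be left alone.
- ring_pack_b: Film-wrapped ring cake, 90 x 94 x 24 mm, on the table, far left; to be left alone.
- ring_pack_c: Film-wrapped ring cake, 90 x 94 x 25 mm, on the table, far left; to be left alone.
- bar_a: Film-wrapped butter bar, 57 x 101 x 25 mm, near right of the case; to be left alone.
- bar_b: Film-wrapped butter bar, 57 x 101 x 25 mm, farther right; to be left alone.
- jam: Jam jar, 69 mm in diameter, 99 mm tall, behind the right end of the case; to be left alone.

How it is judged:
By the outcome, as a careful person would: the job done as asked, in the order asked, and still so for the second after the job is handed in, while the arm keeps its last pose, push and grip.
It also fails if it takes over 58 s, if anything falls off the work surface, if the arm or the gripper's body presses on something with over 40 N, if the wrist force passes 120 N, or if a joint passes its speed limit or range.

## Working session

There is one attempt and no reset: what is moved stays moved. The work goes in short steps, Python scripts to look and compute and a shell command to move; the robot and the scene stay as the last step left them, time stands still between calls to the robot, and variables do not carry over. Pictures are saved under pics/ and viewed, and the job is handed in when it is done.

```bash
mkdir -p pics; ls; python3 - <<'E'
from cell import arm
import cv2,numpy as np
s=arm.observe(); print(s)
for n in("scene","top","wrist"):
    c=arm.get_calibration(n); print(n,np.round(c["intrinsics"],2).tolist(),np.round(c["extrinsics"],4).tolist())
    im=arm.get_image(n); cv2.imwrite(f"pics/a_{n}.png",im[:,:,::-1])
E
```

```text
pics
{'clock': 0.0, 'joints': array([-1.21455059,  0.43522645,  0.02499806,  1.57413736, -0.01158977,
        1.13399292, -0.07510953]), 'dq': array([ 0.00168048,  0.00041678, -0.00029012, -0.00031217,  0.0012317 ,
        0.00025614, -0.0007545 ]), 'joint_efforts': array([-6.75964748e-04, -6.67841148e+01,  9.84791592e-01, -3.14459753e+01,
       -6.05460349e-02,  4.30734409e-02,  1.58716043e-04]), 'position': array([0.27666421, 0.55986715, 0.24292752]), 'ee_rot': array([-7.14550498e-01, -3.05904100e+00,  2.52296101e-03]), 'force': array([ 0.19169734,  0.20929081, -0.1194665 ]), 'ft_torque': array([ 0.04202268, -0.0177474 ,  0.04936994]), 'width': 1.000206879230247}
scene [[456.56, 0.0, 284.07], [0.0, 456.56, 215.15], [0.0, 0.0, 1.0]] [[0.8653, -0.3682, 0.3403, 0.0653], [-0.5011, -0.6129, 0.611, -0.7783], [-0.0164, -0.6992, -0.7148, 1.0615], [0.0, 0.0, 0.0, 1.0]]
top [[415.84, 0.0, 279.69], [0.0, 415.84, 208.27], [0.0, 0.0, 1.0]] [[0.0158, -0.9969, 0.0771, 0.4422], [-0.9998, -0.0147, 0.0151, 0.0308], [-0.0139, -0.0773, -0.9969, 1.3406], [0.0, 0.0, 0.0, 1.0]]
wrist [[325.19, 0.0, 278.24], [0.0, 325.19, 214.37], [0.0, 0.0, 1.0]] [[0.4431, 0.8585, 0.2582, 0.2067], [0.8965, -0.4237, -0.1299, 0.5945], [-0.0022, 0.289, -0.9573, 0.3836], [0.0, 0.0, 0.0, 1.0]]
```

View pics/a_scene.png

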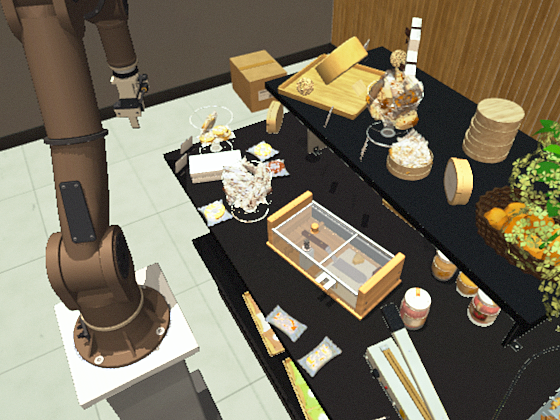

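View pics/a_top.png

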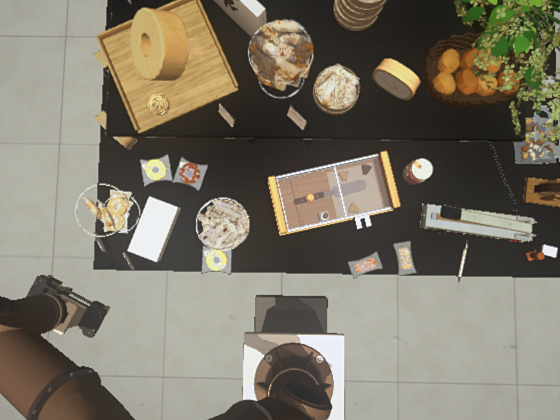

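View pics/a_wrist.png

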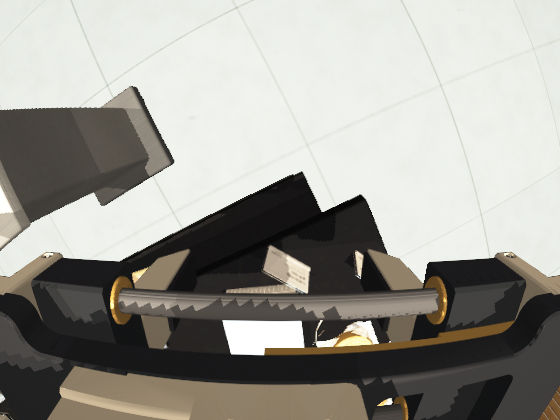

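```bash
python3 - <<'E'
import cv2
a=cv2.imread('pics/a_top.png')[140:245,255:415]; cv2.imwrite('pics/b_top.png',cv2.resize(a,None,fx=5,fy=5,interpolation=cv2.INTER_CUBIC))
a=cv2.imread('pics/a_scene.png')[185:325,255:415]; cv2.imwrite('pics/b_scene.png',cv2.resize(a,None,fx=4.2,fy=4.2,interpolation=cv2.INTER_CUBIC))
E
```

```text
(no output)
```

View pics/b_top.png

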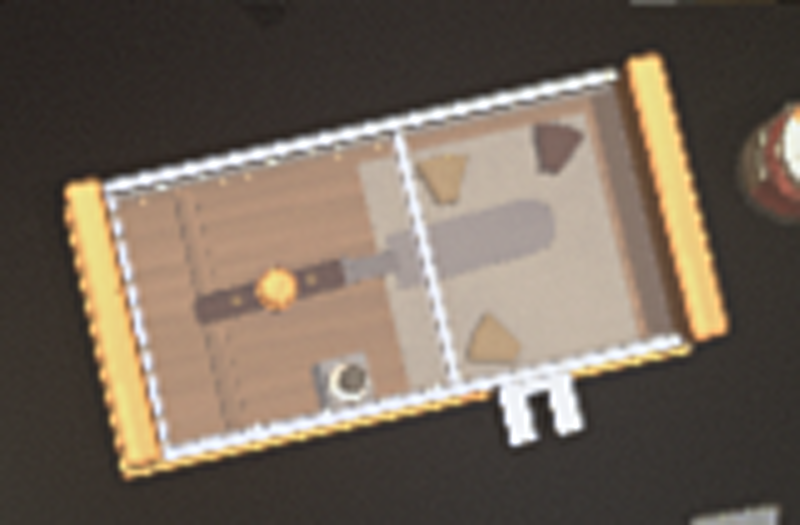

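View pics/b_scene.png

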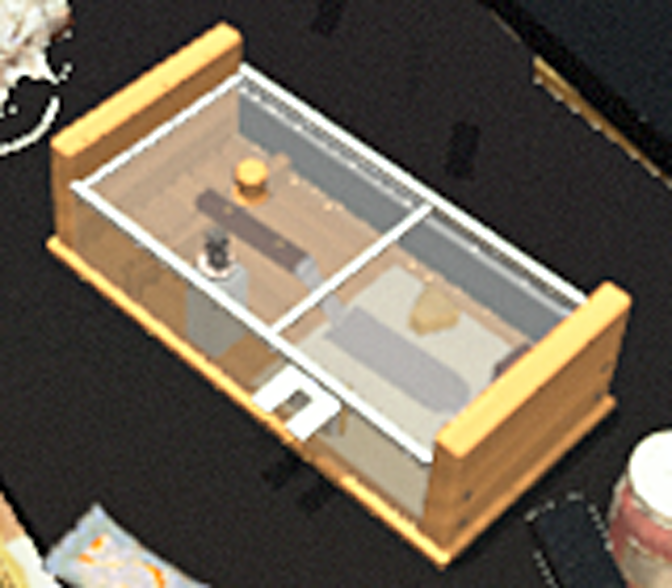

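```bash
cat > h.py <<'E'
import numpy as np,cv2
from cell import arm
from scipy.spatial.transform import Rotation as R
def ray(name,uv,cal=None):
    c=cal or arm.get_calibration(name); K=c["intrinsics"];T=np.array(c["extrinsics"])
    x=(uv[0]-K[0][2])/K[0][0]; y=(uv[1]-K[1][2])/K[1][1]
    if name=="wrist":
        r=np.hypot(x,y); d=np.array([x/r*np.sin(r),y/r*np.sin(r),np.cos(r)]) if r>1e-9 else np.array([0,0,1.])
    else: d=np.array([x,y,1.])
    return T[:3,3],T[:3,:3]@d
def onz(name,uv,z,cal=None):
    o,d=ray(name,uv,cal); return o+d*(z-o[2])/d[2]
def proj(name,p,cal=None):
    c=cal or arm.get_calibration(name); K=c["intrinsics"];T=np.array(c["extrinsics"])
    q=T[:3,:3].T@(np.asarray(p)-T[:3,3])
    if name=="wrist":
        r=np.hypot(q[0],q[1]);th=np.arctan2(r,q[2]);return np.array([K[0][0]*th*q[0]/r+K[0][2],K[1][1]*th*q[1]/r+K[1][2]])
    return np.array([K[0][0]*q[0]/q[2]+K[0][2],K[1][1]*q[1]/q[2]+K[1][2]])
def snap(name,fn):
    c=arm.get_calibration(name); im=arm.get_image(name)[:,:,::-1].copy(); cv2.imwrite(fn,im); return im,c
def tool():
    s=arm.observe(); M=R.from_rotvec(s["ee_rot"]).as_matrix(); return s,M
E
python3 - <<'E'
from h import *
im=cv2.imread('pics/a_top.png'); hsv=cv2.cvtColor(im,cv2.COLOR_BGR2HSV)
m=cv2.inRange(hsv,(8,100,170),(28,255,255)); 
n,l,st,ce=cv2.connectedComponentsWithStats(m)
cs=[]
for i in range(1,n):
    x,y,w,h,a=st[i]
    if 260<x<410 and 140<y<245 and a>10:
        pts=np.argwhere(l==i)[:,::-1].astype(np.float32); r=cv2.minAreaRect(pts); print(a,ce[i],np.round(cv2.boxPoints(r),1).tolist())
# manual corners from 5x crop
Z=lambda p:(p[0]/5+255-.4,p[1]/5+140-.4)
L=[(66,186),(103,182),(160,457),(124,472)];Rr=[(627,60),(660,57),(727,330),(692,338)]
loc=[(90,182),(90,160),(-90,160),(-90,182),(90,-160),(90,-182),(-90,-182),(-90,-160)]
W=np.array([onz("top",Z(p),.118)[:2] for p in L+Rr]);A=np.array(loc)/1000.
print(np.round(W,4).tolist())
ca=A-A.mean(0);cw=W-W.mean(0); th=np.arctan2((ca[:,0]*cw[:,1]-ca[:,1]*cw[:,0]).sum(),(ca*cw).sum())
Rm=np.array([[np.cos(th),-np.sin(th)],[np.sin(th),np.cos(th)]]);t=W.mean(0)-Rm@A.mean(0)
print("yaw",np.degrees(th),"t",t,"res mm",np.round((W-(A@Rm.T+t))*1000,1).tolist())
def C(x,y,z): return np.r_[Rm@[x/1e3,y/1e3]+t,z/1e3]
for nme,p in dict(pin=(-64,40,118.5),lidknob=(0,70,109.5),notch=(-106,-70,80),rest=(0,109,35)).items(): print(nme,np.round(C(*p),4),"top px",np.round(proj("top",C(*p)),1),"zoom",np.round((proj("top",C(*p))-[254.6,139.6])*5),"scene zoom",np.round((proj("scene",C(*p))-[254.6,184.6])*4.2))
print("pin from img",onz("top",Z((350,377)),.1185),"knob",onz("top",Z((277,287)),.1095))
b=onz("top",Z((200,308)),.048);tp=onz("top",Z((553,212)),.0125);
for q in(b,tp): print("lifter",Rm.T@(q[:2]-t))
s,M=tool(); print(M.round(3).tolist())
E
```

```text
394 [389.87817259 179.20304569] [[379.5, 152.10000610351562], [386.1000061035156, 150.5], [400.0, 206.0], [393.3999938964844, 207.60000610351562]]
559 [283.30411449 208.44543828] [[266.5, 177.1999969482422], [339.29998779296875, 161.0], [352.20001220703125, 219.0], [279.3999938964844, 235.10000610351562]]
57 [309.80701754 197.31578947] [[306.0, 193.0], [313.0, 193.0], [313.0, 201.0], [306.0, 201.0]]
28 [380.75       211.89285714] [[369.8999938964844, 213.6999969482422], [391.70001220703125, 208.8000030517578], [392.0, 210.0], [370.20001220703125, 214.8000030517578]]
[[0.6298, 0.0861], [0.6325, 0.0641], [0.47, 0.0279], [0.4609, 0.0489], [0.7099, -0.246], [0.7119, -0.2655], [0.5497, -0.3041], [0.5447, -0.2836]]
yaw 13.497950908664182 t [ 0.58868138 -0.1090256 ] res mm [[-3.9, -2.9], [-6.4, -3.4], [6.2, 2.4], [2.2, 2.0], [-3.7, -2.4], [-6.8, -0.6], [6.1, 2.9], [6.2, 2.0]]
pin [ 0.5171 -0.0851  0.1185] top px [325.3 215.6] zoom [353. 380.] scene zoom [214. 233.]
lidknob [ 0.5723 -0.041   0.1095] top px [310.3 197. ] zoom [278. 287.] scene zoom [249. 168.]
notch [ 0.5019 -0.2018  0.08  ] top px [362.7 221.9] zoom [540. 411.] scene zoom [291. 403.]
rest [ 0.5632 -0.003   0.035 ] top px [296.8 202.1] zoom [211. 313.] scene zoom [206. 211.]
pin from img [ 0.51872116 -0.08305099  0.1185    ] knob [ 0.57224015 -0.04015311  0.1095    ]
lifter [0.00327589 0.11562917]
lifter [ 0.01707346 -0.12055252]
[[-0.897, 0.443, -0.0], [0.443, 0.897, -0.001], [-0.0, -0.001, -1.0]]
```

```bash
python3 -m crank '[[1,0.03,-0.085,0.025,0.04],[1,0.03,-0.085,0.025,0.04],[1,0.03,-0.085,0.025,0.04],[1,0.03,-0.085,0.025,0.04],[1,0.03,-0.085,0.025,0.04],[1,0.03,-0.085,0.025,0.04],[1,0.03,-0.085,0.025,0.04],[1,0.03,-0.085,0.025,0.04]]' 30
```

```text
clock: 0.82
position: [0.373, 0.2865, 0.3241]
ee_rot: [-0.191, -3.136, 0.0]
force: [1.0, 0.4, 0.6]
width: 0.998
```

```bash
python3 -m crank '[[0.6,0.038,-0.095,0,0.042],[0.6,0.038,-0.095,0,0.042],[0.6,0.038,-0.095,0,0.042],[0.6,0.038,-0.095,0,0.042],[0.6,0.038,-0.095,0,0.042],[0.6,0.038,-0.095,0,0.042],[0.6,0.038,-0.095,0,0.042],[0.6,0.038,-0.095,0,0.042]]' 30; python3 -m crank '[[0.6,0.03,-0.08,-0.04,0.005],[0.6,0.03,-0.08,-0.06,0],[0.6,0,0,-0.05,0],[0.6,0,0,-0.05,0],[0.6,0,0,0,0],[0.6,0,0,0,0],[0.6,0,0,0,0],[0.6,0,0,0,0]]' 30; python3 - <<'E'
from h import *
im,c=snap("wrist","pics/c_wrist.png"); s,M=tool(); print(s["position"],np.degrees(np.arctan2(M[1,1],M[0,1])),s["clock"])
print(proj("wrist",[.5179,-.0841,.1185],c)); print(proj("wrist",s["position"],c))
E
```

```text
clock: 1.48
position: [0.4945, -0.0176, 0.3238]
ee_rot: [-0.361, 3.12, 0.0]
force: [0.9, 0.7, 0.8]
width: 0.603
clock: 2.15
position: [0.5192, -0.0792, 0.2452]
ee_rot: [-0.367, 3.118, -0.0]
force: [0.1, -0.7, 0.2]
width: 0.603
[ 0.51913261 -0.07919506  0.24515807] 103.41811872302013 2.2
[273.58936311 208.83198997]
[279.02028679 284.21427827]
```

View pics/c_wrist.png

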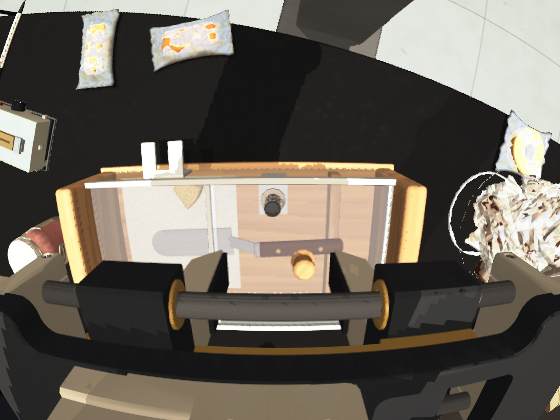

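```bash
python3 - <<'E'
import cv2
a=cv2.imread('pics/c_wrist.png')[140:290,80:400]; cv2.imwrite('pics/d.png',cv2.resize(a,None,fx=2.5,fy=2.5,interpolation=cv2.INTER_CUBIC))
a=cv2.imread('pics/c_wrist.png')[175:230,235:310]; cv2.imwrite('pics/d2.png',cv2.resize(a,None,fx=8,fy=8,interpolation=cv2.INTER_CUBIC))
E
```

```text
(no output)
```

View pics/d2.png

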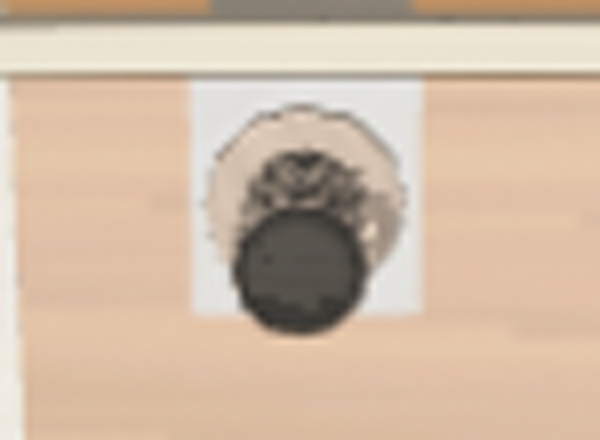

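View pics/d.png

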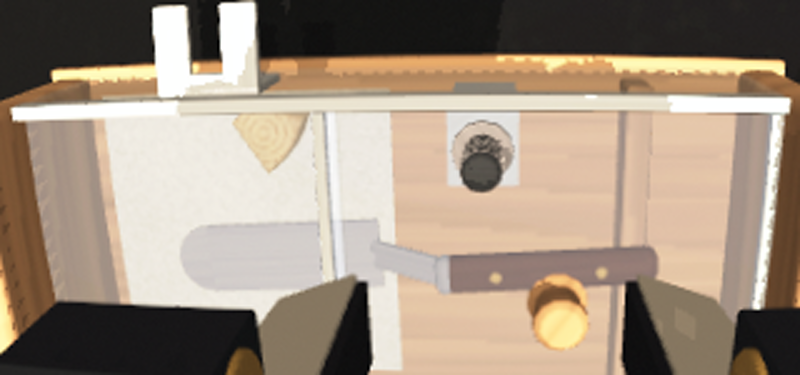

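```bash
python3 - <<'E'
from h import *
c=arm.get_calibration("wrist")
th=np.radians(13.5);Rm=np.array([[np.cos(th),-np.sin(th)],[np.sin(th),np.cos(th)]]);t=np.array([.5887,-.109])
D=lambda u,v:(80+u/2.5-.3,140+v/2.5-.3)
def show(n,uv,z):
    p=onz("wrist",uv,z,c); print(n,p[:2].round(4),"case",((Rm.T@(p[:2]-t))*1000).round(1))
show("pin",(272.1,208.3),.1185)
show("collar",(235+305/8-.44,175+205/8-.44),.0885)
for n,p in dict(slotL_in=(191,74),slotR_in=(222,74),slotL_out=(188,6),slotR_out=(219,3),plateL=(152,8),plateR=(258,2)).items(): show(n,D(*p),.08)
show("lidknob",D(562,325),.1095)
show("butt",D(655,263),.045); show("tip",D(181,258),.0125); show("handlefront",D(441,272),.045)
show("buttB",D(600,262),.048); show("frontB",D(470,271),.048)
E
```

```text
pin [ 0.5177 -0.0855] case [-63.5  39.5]
collar [ 0.5182 -0.0854] case [-63.   39.4]
slotL_in [ 0.5158 -0.2054] case [-93.4 -76.7]
slotR_in [ 0.5131 -0.1923] case [-93.  -63.4]
slotL_out [ 0.4892 -0.2112] case [-120.6  -76.1]
slotR_out [ 0.4856 -0.1984] case [-121.1  -62.9]
plateL [ 0.4927 -0.2266] case [-120.8  -92. ]
plateR [ 0.4823 -0.1827] case [-120.7  -46.8]
lidknob [ 0.5719 -0.0416] case [-0.6 69.5]
butt [0.5622 0.0051] case [  0.8 117.2]
tip [ 0.6291 -0.2227] case [  12.7 -120. ]
handlefront [ 0.5888 -0.0891] case [ 4.7 19.4]
buttB [ 0.5663 -0.0206] case [-1.2 91.2]
frontB [ 0.5839 -0.0765] case [ 2.9 32.7]
```

```bash
python3 -m crank '[[0.6,-0.0035,-0.015,-0.09,0],[0.6,0,0,-0.09,0],[0.6,0,0,-0.09,0],[0.6,0,0,-0.07,0],[0.6,0,0,0,0],[0,0,0,0,0],[0,0,0,0,0],[0,0,0,0,0]]' 30; python3 -m crank '[[0,0,0,0,0],[0,0,0,0,0],[0,0,0,0.02,0],[0,0,0,0.03,0],[0,0,0,0.04,0],[0,0,0,0.05,0],[0,0,0,0,0],[0,0,0,0,0]]' 30;  python3 - <<'E'
from h import *
im,c=snap("wrist","pics/e_wrist.png"); s,M=tool(); print(s["position"],np.degrees(np.arctan2(M[1,1],M[0,1])),s["clock"])
E
```

```text
clock: 2.87
position: [0.5187, -0.0857, 0.1101]
ee_rot: [-0.366, 3.116, -0.001]
force: [-0.5, 0.2, 0.6]
width: 0.433
clock: 3.53
position: [0.5179, -0.0856, 0.1654]
ee_rot: [-0.365, 3.117, -0.0]
force: [0.8, 0.1, -1.3]
width: 0.142
[ 0.51713573 -0.08547897  0.16438004] 103.37323937580423 3.5833
```

View pics/e_wrist.png

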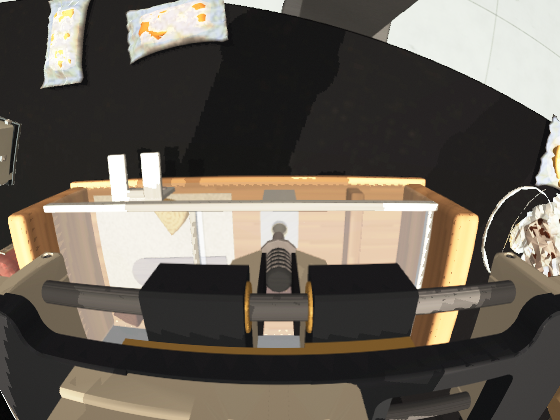

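```bash
python3 - <<'E'
from h import *
a=cv2.imread('pics/e_wrist.png')[190:310,220:340]; cv2.imwrite('pics/e2.png',cv2.resize(a,None,fx=5,fy=5,interpolation=cv2.INTER_CUBIC))
c=arm.get_calibration("wrist");p=arm.observe()["position"]
for dz in (10,0,-5,-19,-23,-59): print(dz,(proj("wrist",p+[0,0,dz/1000],c)-[220,190])*5)
E
```

```text
10 [294.97174631 523.23250245]
0 [294.8328541  471.21133679]
-5 [294.76827946 447.25643132]
-19 [294.60283114 386.52479497]
-23 [294.55934656 370.71225029]
-59 [294.22928844 252.6168064 ]
```

View pics/e2.png

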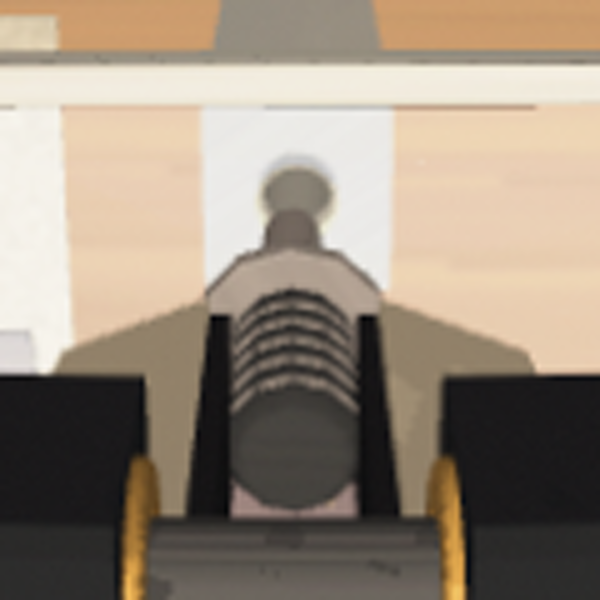

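```bash
python3 -m crank '[[0,0,0,0.09,0],[0,-0.012,-0.06,0,0],[0,-0.015,-0.09,0,0],[0,-0.01,-0.09,0,0],[0,0,-0.05,0,0],[0,0,0,0,0],[0,0,0,0,0],[0,0,0,0,0]]' 30;  python3 - <<'E'
from h import *
im,c=snap("wrist","pics/f_wrist.png"); s,M=tool(); p=s["position"];print(p,np.degrees(np.arctan2(M[1,1],M[0,1])),s["clock"])
a=im[170:310,200:360]; cv2.imwrite('pics/f2.png',cv2.resize(a,None,fx=4.5,fy=4.2,interpolation=cv2.INTER_CUBIC))
for dz in (-4,-38,-74): print(dz,(proj("wrist",p+[0,0,dz/1000],c)-[200,170])*[4.5,4.2])
n=(.5024,-.2017,.08); print((proj("wrist",n,c)-[200,170])*[4.5,4.2])
im,c=snap("scene","pics/f_scene.png")
E
```

```text
clock: 4.25
position: [0.5019, -0.2005, 0.1991]
ee_rot: [0.366, -3.119, -0.002]
force: [0.5, 0.2, 0.1]
width: 0.145
[ 0.50213702 -0.20005408  0.19916571] 103.4606790986955 4.3
-4 [358.84294485 466.56129786]
-38 [357.59567592 352.97589801]
-74 [356.63409066 266.44026134]
[346.79305882 187.81013433]
```

View pics/f2.png

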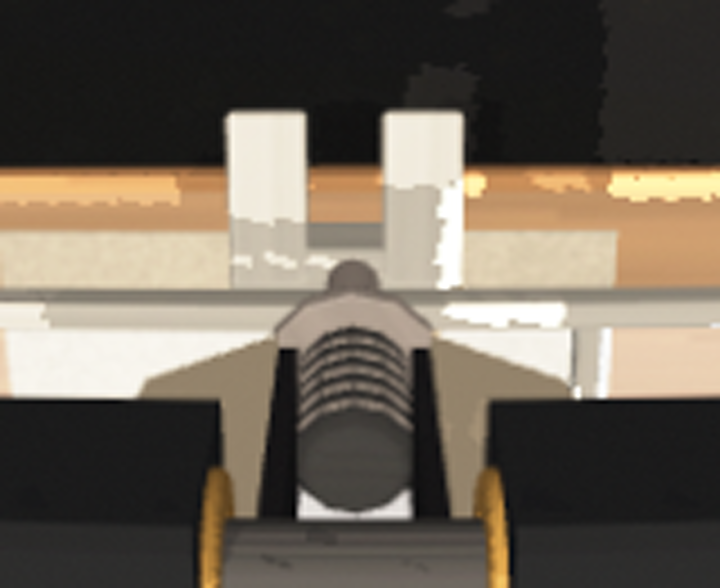

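```bash
python3 - <<'E'
from h import *
c=arm.get_calibration("wrist");p=arm.observe()["position"]
ex=np.array([np.cos(np.radians(13.5)),np.sin(np.radians(13.5)),0])
for n,dx,dz in (("knobtop back",7.5,0),("knobtop front",-7.5,0),("collar front",-12,-34),("tip front",-4,-70),("tip back",4,-70)):
  for o in (-4,-6): print(n,o,((proj("wrist",p+ex*dx/1000+[0,0,(dz+o)/1000],c)-[200,170])*[4.5,4.2]).round())
E
```

```text
knobtop back -4 [355. 517.]
knobtop back -6 [355. 509.]
knobtop front -4 [355. 408.]
knobtop front -6 [355. 400.]
collar front -4 [355. 272.]
collar front -6 [354. 267.]
tip front -4 [354. 242.]
tip front -6 [354. 238.]
tip back -4 [354. 287.]
tip back -6 [354. 282.]
```

```bash
python3 - <<'E'
import cv2
a=cv2.imread('pics/f_scene.png')[150:340,230:430]; cv2.imwrite('pics/f3.png',cv2.resize(a,None,fx=4,fy=3.1,interpolation=cv2.INTER_CUBIC))
E
```

```text
(no output)
```

View pics/f3.png

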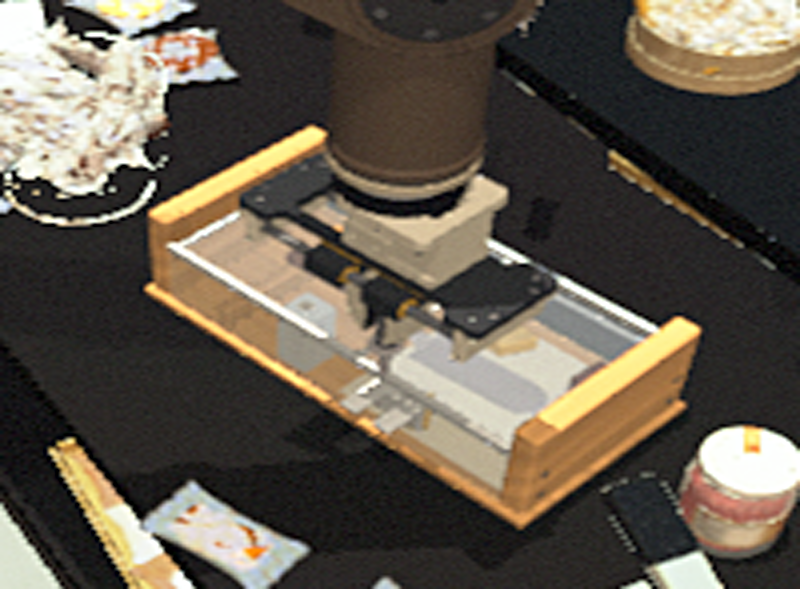

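```bash
python3 -m crank '[[0,-0.0065,-0.005,-0.03,0],[0,0,0,-0.05,0],[0,0,0,-0.05,0],[0,0,0,-0.04,0],[0,0,0,-0.02,0],[0,0,0,0,0],[0,0,0,0,0],[0,0,0,0,0]]' 30;  python3 - <<'E'
from h import *
im,c=snap("wrist","pics/g_wrist.png"); s,M=tool(); p=s["position"];print(p,s["force"],s["ft_torque"],s["clock"])
a=im[170:310,200:360]; cv2.imwrite('pics/g2.png',cv2.resize(a,None,fx=4.5,fy=4.2,interpolation=cv2.INTER_CUBIC))
E
```

```text
clock: 5.02
position: [0.5003, -0.2034, 0.1247]
ee_rot: [-0.366, 3.119, -0.001]
force: [0.4, 0.4, -0.8]
width: 0.141
[ 0.50034903 -0.20356172  0.12480606] [-0.34972447  0.40211972 -1.76381723] [0.06456191 0.06358366 0.02403667] 5.0667
```

View pics/g2.png

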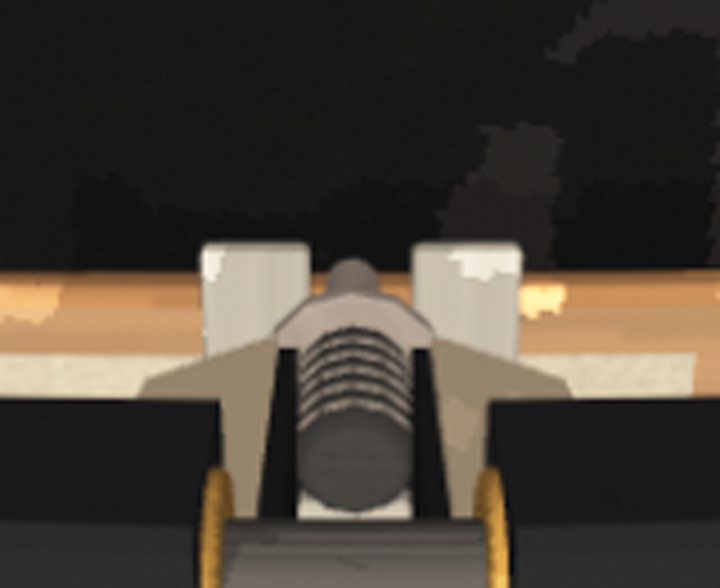

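```bash
python3 -m crank '[[0,0,0.0025,-0.004,0],[0,0,0,-0.004,0],[0,0,0,-0.004,0],[0,0,0,-0.003,0],[0,0,0,0,0],[0,0,0,0,0],[0,0,0,0,0],[0,0,0,0,0]]' 30;  python3 - <<'E'
from h import *
im,c=snap("wrist","pics/h_wrist.png"); s,M=tool(); p=s["position"];print(p,s["force"],s["ft_torque"],s["clock"])
a=im[170:310,200:360]; cv2.imwrite('pics/h2.png',cv2.resize(a,None,fx=4.5,fy=4.2,interpolation=cv2.INTER_CUBIC))
E
```

```text
clock: 5.73
position: [0.5008, -0.2026, 0.1199]
ee_rot: [-0.366, 3.117, -0.0]
force: [-4.1, 3.5, 21.7]
width: 0.145
[ 0.50080897 -0.20264832  0.11984802] [-3.88141831  3.17992248 22.84019389] [ 0.82871376  0.93403223 -0.0639581 ] 5.7833
```

View pics/h2.png

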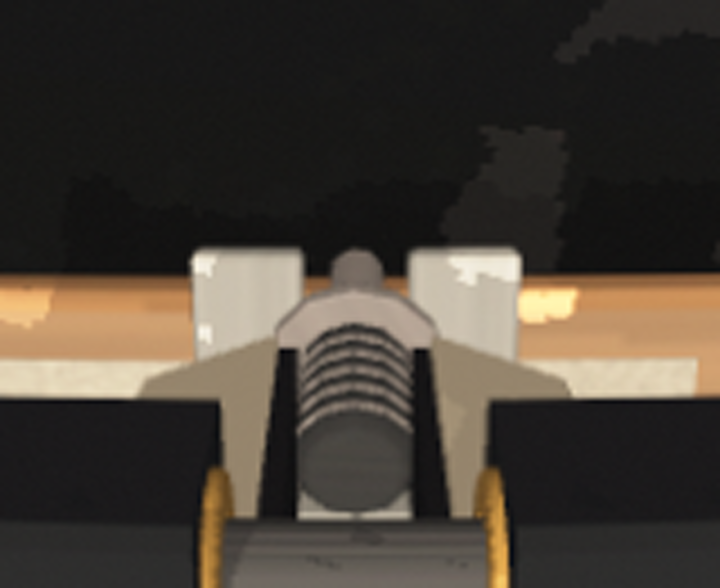

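```bash
python3 -m crank '[[0,0,0,0.003,0],[0,0,0,0,0],[0.1,0,0,0,0],[0.25,0,0,0,0],[0.4,0,0,0,0],[0.5,0,0,0,0],[0.5,0,0,0,0],[0.5,0,0,0,0]]' 30;  python3 -m crank '[[0.5,0,0,0.03,0],[0.5,0,0,0.06,0],[0.5,0,0,0.09,0],[0.5,0,0,0.02,0],[0.5,0.06,0.05,0,0],[0.5,0.075,0.07,0,0],[0.5,0.04,0.09,0,0],[0.5,0,0.09,0,0]]' 30; python3 - <<'E'
from h import *
im,c=snap("wrist","pics/i_wrist.png"); s,M=tool(); p=s["position"];print(p,s["force"],s["ft_torque"],s["clock"])
im,c=snap("scene","pics/i_scene.png")
a=cv2.imread('pics/i_scene.png')[150:340,230:430]; cv2.imwrite('pics/i3.png',cv2.resize(a,None,fx=4,fy=3.1,interpolation=cv2.INTER_CUBIC))
E
```

```text
clock: 6.45
position: [0.4995, -0.2025, 0.1188]
ee_rot: [0.366, -3.12, -0.0]
force: [-0.6, 0.0, -0.6]
width: 0.454
clock: 7.12
position: [0.5728, -0.081, 0.1989]
ee_rot: [-0.365, 3.118, -0.001]
force: [0.3, 0.6, 0.3]
width: 0.497
[ 0.57146982 -0.07126501  0.19805196] [-0.50520557  8.28453751 -0.39395977] [ 0.58576848  0.02873261 -0.04971007] 7.1667
```

View pics/i_wrist.png

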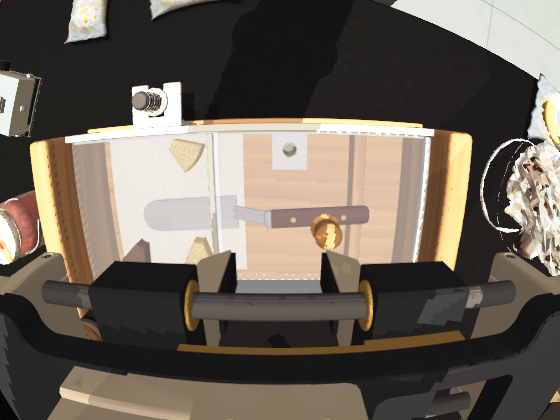

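View pics/i3.png

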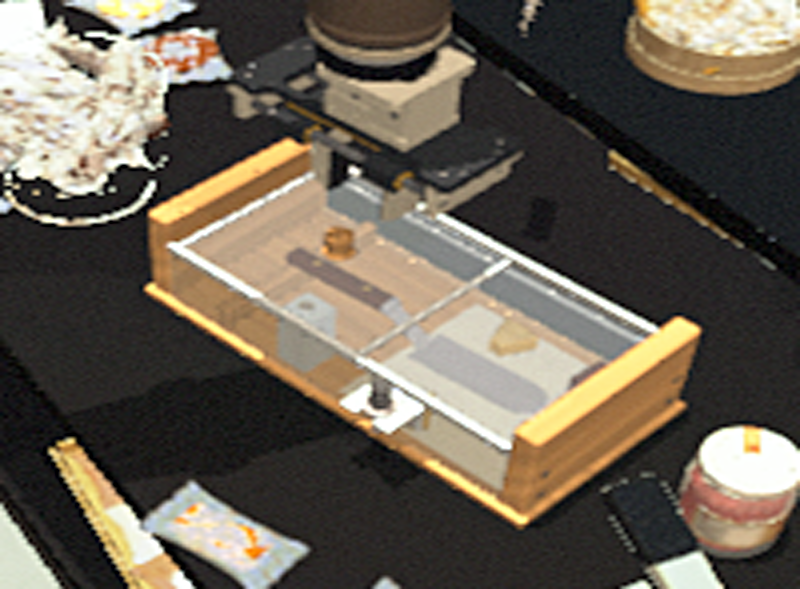

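```bash
python3 -m crank '[[0.5,0,0,0,0],[0.5,0,0.04,0,0],[0.5,0,0.04,0,0],[0.5,0,0.02,0,0],[0.5,0,0,-0.03,0],[0.5,0,0,-0.04,0],[0.5,0,0,0,0],[0.5,0,0,0,0]]' 30; python3 - <<'E'
from h import *
s,M=tool(); p=s["position"];print(p,s["force"],s["ft_torque"],s["clock"])
E
```

```text
clock: 7.88
position: [0.5689, -0.0439, 0.1706]
ee_rot: [0.363, -3.119, 0.001]
force: [-0.1, -0.4, -0.8]
width: 0.496
[ 0.56887364 -0.04387122  0.17064163] [-0.13697553 -0.38352672 -0.76243665] [0.02140531 0.02049095 0.05374983] 7.8833
```

```bash
python3 -m crank '[[0.5,0.0075,0.0065,-0.06,0],[0.5,0,0,-0.06,0],[0.5,0,0,-0.04,0],[0.5,0,0,0,0],[0,0,0,0,0],[0,0,0,0,0],[0,0,0,0,0],[0,0,0,0,0]]' 10; python3 - <<'E'
from h import *
s,M=tool(); p=s["position"];print(p,s["force"],s["ft_torque"],s["clock"],s["width"])
E
```

```text
clock: 8.55
position: [0.5734, -0.0401, 0.1083]
ee_rot: [-0.365, 3.118, -0.0]
force: [-0.4, 0.0, 0.3]
width: 0.261
[ 0.57344403 -0.04014642  0.10834619] [-0.41004752  0.00637704  0.34432141] [0.07134604 0.04587774 0.03771436] 8.55 0.26145798452158364
```

```bash
python3 -m crank '[[0,0,0,0,0],[0,0.0072,-0.03,0,0],[0,0.0144,-0.06,0,0],[0,0.0168,-0.07,0,0],[0,0.0168,-0.07,0,0],[0,0.012,-0.05,0,0],[0,0.0072,-0.03,0,0],[0,0.0024,-0.01,0,0]]' 10; python3 -m crank '[[0,0,0,0,0],[0,0.0008,-0.0035,0,0],[0,0,0,0,0],[0,0,0,0,0],[0,0,0,0,0],[0,0,0,0,0],[0,0,0,0,0],[0,0,0,0,0]]' 10; python3 - <<'E'
from h import *
s,M=tool(); p=s["position"];print(p,s["force"],s["ft_torque"],s["clock"],s["width"])
im,c=snap("top","pics/j_top.png")
cv2.imwrite('pics/j2.png',cv2.resize(im[140:245,255:415],None,fx=5,fy=5,interpolation=cv2.INTER_CUBIC))
im,c=snap("wrist","pics/j_wrist.png")
E
```

```text
clock: 9.22
position: [0.6047, -0.1702, 0.108]
ee_rot: [-0.362, 3.118, -0.002]
force: [1.4, 1.8, 9.6]
width: 0.229
clock: 9.88
position: [0.6044, -0.1686, 0.1081]
ee_rot: [-0.367, 3.118, -0.0]
force: [0.9, -0.8, 7.8]
width: 0.23
[ 0.60436395 -0.16859647  0.10806165] [ 0.93390971 -0.82879059  7.77625535] [-0.07371092 -0.22019282  0.06692107] 9.8833 0.230231281583272
```

View pics/j2.png

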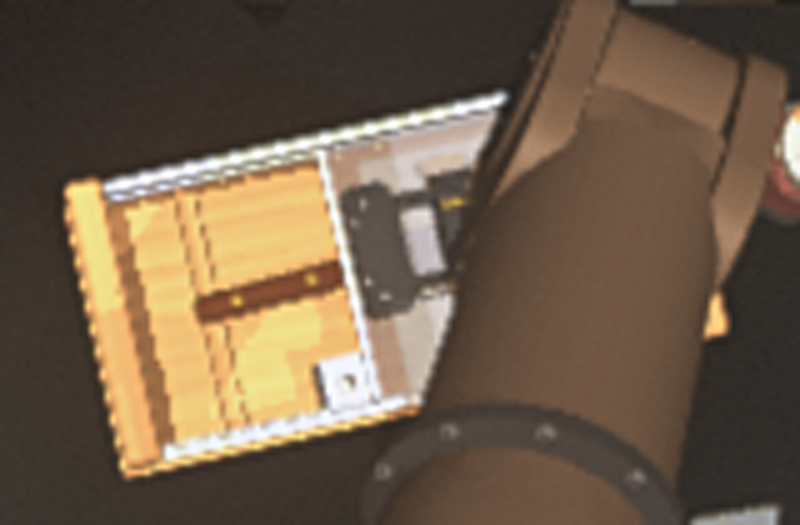

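View pics/j_wrist.png

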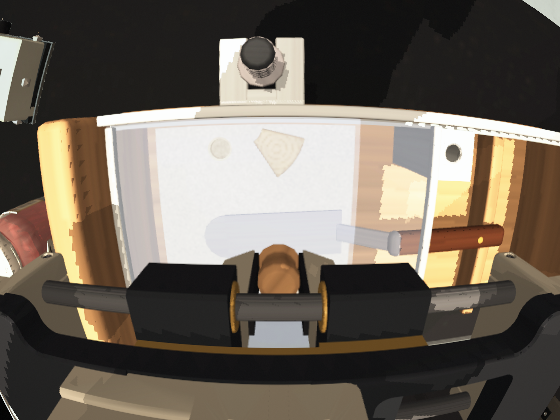

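```bash
python3 -m crank '[[0,0.001,-0.004,0,0],[0,0,0,0,0],[0,0,0,0,0],[0,0.0005,-0.002,0,0],[0,0,0,0,0],[0,0,0,0,0],[0,0,0,0,0],[0,0,0,0,0]]' 10; python3 - <<'E'
from h import *
s,M=tool(); p=s["position"];print(p,s["force"],s["ft_torque"],s["clock"],s["width"])
E
```

```text
clock: 10.65
position: [0.6048, -0.1703, 0.1081]
ee_rot: [-0.368, 3.119, 0.001]
force: [-0.5, 0.7, 10.9]
width: 0.227
[ 0.60480247 -0.17025867  0.10805055] [-0.47445138  0.67294864 10.90973782] [0.30383128 0.05218601 0.04308267] 10.65 0.22695479921497494
```

```bash
python3 -m crank '[[0,0.0012,-0.005,0,0],[0,0,0,0,0],[0,0,0,0,0],[0,0.0012,-0.005,0,0],[0,0,0,0,0],[0,0,0,0,0],[0,0,0,0,0],[0,0,0,0,0]]' 10; python3 - <<'E'
from h import *
s,M=tool(); p=s["position"];print(p,s["force"],s["ft_torque"],s["clock"],s["width"])
E
```

```text
clock: 11.32
position: [0.6049, -0.1705, 0.1077]
ee_rot: [0.372, -3.119, -0.009]
force: [-4.0, 11.3, 13.9]
width: 0.227
[ 0.60489452 -0.17046564  0.10768602] [-3.9533403  11.33129587 13.93765088] [2.41767057 0.94671712 0.01496117] 11.3167 0.22694443506219564
```

```bash
python3 -m crank '[[0.1,-0.0024,0.01,0,0],[0.3,0,0,0,0],[0.45,0,0,0,0],[0.45,0,0,0,0],[0.45,0,0,0.06,0],[0.45,0,0,0.09,0],[0.45,0,0,0.09,-0.05],[0.45,0,0,0.03,-0.11]]' 10; python3 -m crank '[[0.45,-0.017,0.07,0,-0.115],[0.45,-0.017,0.07,0,-0.115],[0.45,-0.017,0.07,0,-0.115],[0.45,-0.017,0.07,0,-0.115],[0.45,-0.017,0.07,0,-0.115],[0.45,0,0,0,-0.115],[0.45,0,0,0,-0.115],[0.45,0,0,0,-0.115]]' 10; python3 -m crank '[[0.45,0,0,0,-0.115],[0.45,0,0,0,-0.115],[0.45,0,0,0,-0.115],[0.45,0,0,0,-0.09],[0.45,0,0,0,0],[0.45,0,0,0,0],[0.45,0,0,0,0],[0.45,0,0,0,0]]' 10; python3 - <<'E'
from h import *
s,M=tool(); p=s["position"];print(p,s["force"],s["ft_torque"],s["clock"],s["width"],np.degrees(np.arctan2(M[1,1],M[0,1])))
im,c=snap("wrist","pics/k_wrist.png")
im,c=snap("top","pics/k_top.png")
cv2.imwrite('pics/k2.png',cv2.resize(im[140:245,255:415],None,fx=5,fy=5,interpolation=cv2.INTER_CUBIC))
E
```

```text
clock: 11.98
position: [0.6057, -0.1729, 0.2199]
ee_rot: [-0.1, 3.135, -0.002]
force: [0.2, -0.2, 1.1]
width: 0.45
clock: 12.65
position: [0.5697, -0.0309, 0.2148]
ee_rot: [-1.369, -2.827, 0.0]
force: [0.8, 0.7, -0.3]
width: 0.448
clock: 13.32
position: [0.5701, -0.0318, 0.2149]
ee_rot: [-1.964, -2.452, 0.0]
force: [-0.3, -0.1, 1.0]
width: 0.452
[ 0.57011152 -0.03180729  0.21493959] [-0.29101416 -0.06840687  0.9542356 ] [-0.14256522  0.07907221  0.0191794 ] 13.3167 0.45222164698525846 12.595321081165716
```

View pics/k_wrist.png

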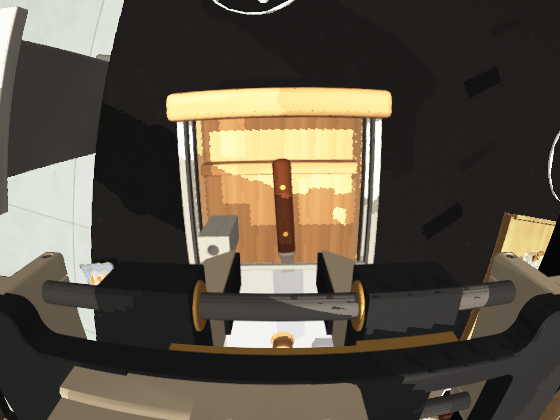

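View pics/k2.png

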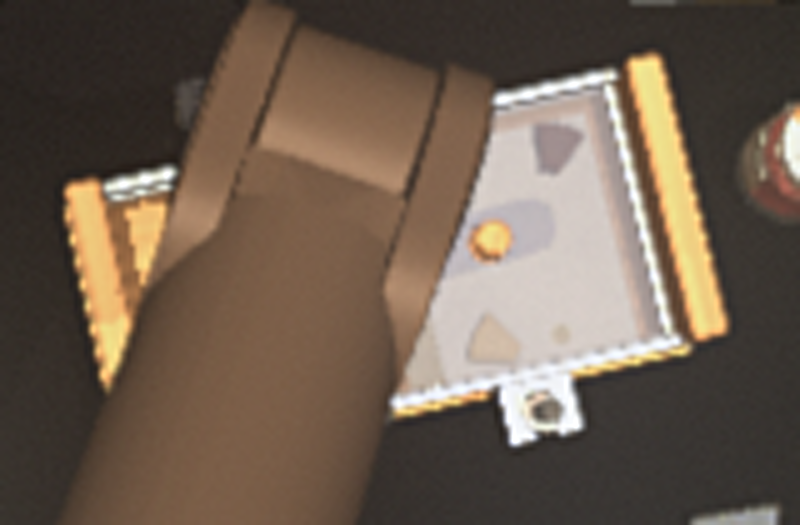

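```bash
python3 - <<'E'
from h import *
c=arm.get_calibration("wrist")
im=cv2.imread('pics/k_wrist.png')
cv2.imwrite('pics/k3.png',cv2.resize(im[140:290,200:360],None,fx=5,fy=4,interpolation=cv2.INTER_CUBIC))
th=np.radians(13.5);Rm=np.array([[np.cos(th),-np.sin(th)],[np.sin(th),np.cos(th)]]);t=np.array([.5887,-.109])
b,g,r=[im[:,:,i].astype(int) for i in range(3)]
m=((r<140)&(r>b+25)&(g<75)); m2=np.zeros_like(m); m2[155:255,262:310]=m[155:255,262:310]
n,l,st,ce=cv2.connectedComponentsWithStats(m2.astype(np.uint8)); i=1+np.argmax(st[1:,4]); print(st[i],ce[i])
L=[]
for v in range(160,252,6):
    u=np.where(l[v]==i)[0]
    if len(u)==0: continue
    p=onz("wrist",((u.min()+u.max())/2,v),.048,c); q=(Rm.T@(p[:2]-t))*1000; e=[onz("wrist",(x,v),.048,c)[:2] for x in (u.min()-.5,u.max()+.5)]
    print(v,u.min(),u.max(),q.round(1),p[:2].round(4),round(np.linalg.norm(e[0]-e[1])*1e3,1))
s,M=tool(); print("tcp case",(Rm.T@(s["position"][:2]-t)*1000).round(1))
E
```

```text
[ 272  159   23   94 1280] [283.89765625 211.33984375]
160 276 288 [  4.1 118.1] [0.5651 0.0068] 12.3
166 273 289 [  3.  112.3] [0.5654 0.001 ] 16.2
172 273 289 [  3.  106.5] [ 0.5667 -0.0047] 16.3
178 274 290 [  3.8 100.7] [ 0.5689 -0.0102] 16.3
184 274 290 [ 3.7 94.8] [ 0.5702 -0.016 ] 16.4
190 274 290 [ 3.7 88.9] [ 0.5715 -0.0217] 16.5
196 275 291 [ 4.5 82.9] [ 0.5738 -0.0274] 16.5
202 275 292 [ 4.9 76.8] [ 0.5756 -0.0332] 17.6
208 276 292 [ 5.4 70.7] [ 0.5774 -0.039 ] 16.7
214 276 292 [ 5.3 64.6] [ 0.5788 -0.045 ] 16.8
220 276 293 [ 5.7 58.3] [ 0.5806 -0.051 ] 17.9
226 276 293 [ 5.6 52. ] [ 0.582  -0.0571] 18.0
232 277 293 [ 6.1 45.6] [ 0.584  -0.0632] 17.1
238 277 294 [ 6.5 39.2] [ 0.5859 -0.0694] 18.2
244 278 294 [ 7.  32.6] [ 0.5879 -0.0757] 17.3
250 278 294 [ 6.9 25.9] [ 0.5894 -0.0822] 17.5
tcp case [-0.  79.3]
```

View pics/k3.png

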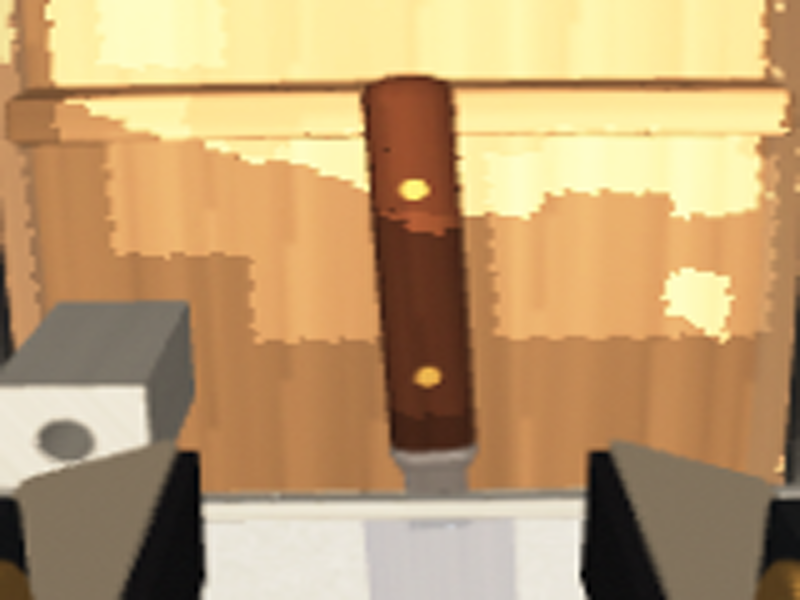

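```bash
python3 - <<'E'
import numpy as np
top=lambda s:np.interp(s,[0,108,140,240],[2.5,2.5,38,38]); bot=lambda s:np.interp(s,[0,108,140,240],[0,0,25,25])
def loc(y,z,yt,zt,th):
    a,b=y-yt,z-zt; return a*np.cos(th)+b*np.sin(th), -a*np.sin(th)+b*np.cos(th)
for d in range(0,91,5):
    th=np.radians(d); ok=[]
    for yt in range(-125,110):
        g=1
        for y,z in [(26,79.5),(26,84.5),(-18,73)]+[(y,79.5) for y in range(-150,26,4)]+[(y,73) for y in range(-155,-18,4)]:
            s,h=loc(y,z,yt,10,th); 
            if -4<s<244 and h<top(s)+4: g=0
        for y,z in [(160,118),(182,118),(160,90),(160,60),(170,118)]:
            s,h=loc(y,z,yt,10,th)
            if -4<s<244 and h>bot(s)-4: g=0
        for y in (103,115):
            s,h=loc(y,35,yt,10,th)
            if -2<s<242 and h>bot(s)+.5: g=0
        if g: ok.append(yt)
    zg=10+207*np.sin(th)+31.5*np.cos(th); off=207*np.cos(th)-31.5*np.sin(th)
    print(d,ok[:1],ok[-1:],"zG",round(zg,1),"yG",[round(ok[0]+off),round(ok[-1]+off)] if ok else None)
E
```

```text
0 [-125] [-84] zG 41.5 yG [82, 123]
5 [-125] [-81] zG 59.4 yG [78, 122]
10 [-125] [-74] zG 77.0 yG [73, 124]
15 [-94] [-64] zG 94.0 yG [98, 128]
20 [-83] [-61] zG 110.4 yG [101, 123]
25 [-74] [-22] zG 126.0 yG [100, 152]
30 [-66] [14] zG 140.8 yG [98, 178]
35 [-59] [42] zG 154.5 yG [92, 193]
40 [-46] [63] zG 167.2 yG [92, 201]
45 [-34] [76] zG 178.6 yG [90, 200]
50 [-23] [82] zG 188.8 yG [86, 191]
55 [-14] [86] zG 197.6 yG [79, 179]
60 [-6] [89] zG 205.0 yG [70, 165]
65 [1] [91] zG 210.9 yG [60, 150]
70 [8] [94] zG 215.3 yG [49, 135]
75 [15] [96] zG 218.1 yG [38, 119]
80 [21] [99] zG 219.3 yG [26, 104]
85 [27] [101] zG 219.0 yG [14, 88]
90 [33] [103] zG 217.0 yG [2, 72]
```

```bash
python3 -m crank '[[0.45,0.007,0.016,0,0.067],[0.45,0,0,-0.06,0],[0.45,0,0,-0.09,0],[0.45,0,0,-0.09,0],[0.45,0,0,-0.08,0],[0.45,0,0,-0.05,0],[0.45,0,0,0,0],[0.45,0,0,0,0]]' 5; python3 - <<'E'
from h import *
s,M=tool(); p=s["position"];print(p,s["force"],s["ft_torque"],s["clock"],s["width"],np.degrees(np.arctan2(M[1,1],M[0,1])))
im,c=snap("wrist","pics/l_wrist.png")
E
```

```text
clock: 14.08
position: [0.5725, -0.0257, 0.0667]
ee_rot: [-1.879, -2.516, 0.002]
force: [-0.1, -0.0, 1.2]
width: 0.449
[ 0.57252917 -0.02567266  0.06665017] [-0.05903476 -0.02334658  1.1544136 ] [-0.02965235  0.02484279  0.02128414] 14.0833 0.4492872109196412 16.49295459651469
```

View pics/l_wrist.png

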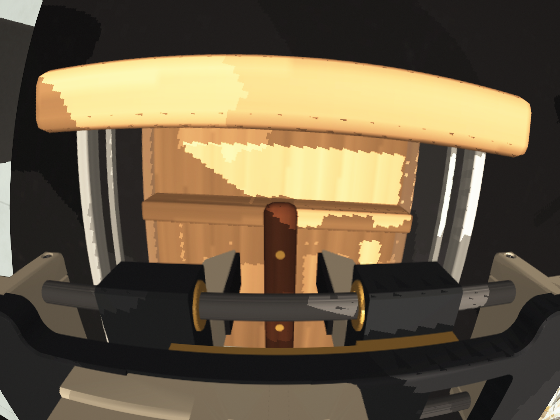

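```bash
python3 -m crank '[[0.45,0,0,-0.03,0],[0.45,0,0,-0.019,0],[0.45,0,0,0,0],[0.1,0,0,0,0],[0.1,0,0,0,0],[0.1,0,0,0,0],[0.1,0,0,0,0],[0.1,0,0,0,0]]' 5; python3 - <<'E'
from h import *
s,M=tool(); p=s["position"];print(p,s["force"],s["ft_torque"],s["clock"],s["width"],np.degrees(np.arctan2(M[1,1],M[0,1])))
E
```

```text
clock: 14.8
position: [0.5732, -0.0254, 0.0477]
ee_rot: [1.88, 2.517, 0.001]
force: [-0.8, -0.6, 1.7]
width: 0.196
[ 0.57324413 -0.02536868  0.04770262] [-0.79211044 -0.58451224  1.71457726] [-0.01837843  0.08793376 -0.02986504] 14.8 0.19550215072013363 16.485738490415027
```

```bash
python3 -m crank '[[0.1,0,0,0,0],[0.1,0,0,0.0125,0],[0.1,-0.0022,0.0094,0.0125,0],[0.1,-0.0022,0.0094,0.0125,0],[0.1,-0.0022,0.0094,0.0125,0],[0.1,-0.0022,0.0094,0.0125,0],[0.1,0,0,0,0],[0.1,0,0,0,0]]' 5; python3 - <<'E'
from h import *
s,M=tool(); p=s["position"];print(p,s["force"],s["ft_torque"],s["clock"],s["width"])
im,c=snap("wrist","pics/m_wrist.png")
im,c=snap("scene","pics/m_scene.png")
a=im[150:340,230:430]; cv2.imwrite('pics/m3.png',cv2.resize(a,None,fx=4,fy=3.1,interpolation=cv2.INTER_CUBIC))
E
```

```text
clock: 15.47
position: [0.5697, -0.0097, 0.0728]
ee_rot: [1.878, 2.518, 0.001]
force: [-0.3, 0.6, 0.4]
width: 0.198
[ 0.56973329 -0.0096505   0.07281067] [-0.331363    0.63595117  0.43634034] [-0.03147722  0.0038955   0.05306498] 15.4667 0.19803523858623176
```

View pics/m_wrist.png

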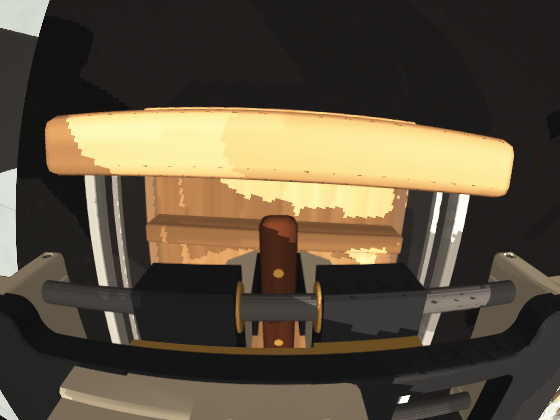

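View pics/m3.png

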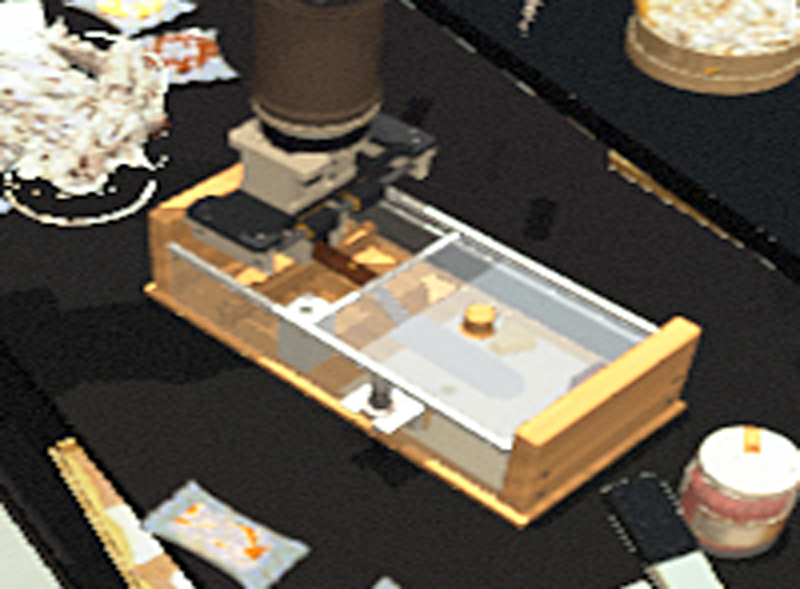

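```bash
cat >> h.py <<'E'
def lift(dG=-.0062,c=None,th_list=(0,5,10,15,20,30,40,50,60)):
    # predicted wrist pixels of butt end top/bottom and tip vs slant, G relative to TCP in z
    s,M=tool(); p=s["position"]; a=np.arctan2(M[1,1],M[0,1]); ax=np.array([-np.sin(a),np.cos(a),0]); up=np.array([0,0,1.])
    for d in th_list:
        t=np.radians(d); e=ax*np.cos(t)+up*np.sin(t); n=-ax*np.sin(t)+up*np.cos(t); G=p+up*dG
        q=[G+e*.033+n*.0065,G+e*.033-n*.0065,G-e*.207-n*.0315]
        print(d,[proj("wrist",x,c).round().tolist() for x in q[:2]],"scene butt,tip",[proj("scene",x).round(1).tolist() for x in (q[0],q[2])],"tip z",round(q[2][2]*1e3))
E
python3 -c "
from h import *
lift(c=arm.get_calibration('wrist'))
im=cv2.imread('pics/m_wrist.png');cv2.imwrite('pics/m4.png',cv2.resize(im[190:310,210:350],None,fx=5,fy=5,interpolation=cv2.INTER_CUBIC))"
```

```text
0 [[279.0, 220.0], [278.0, 212.0]] scene butt,tip [[298.7, 221.5], [362.4, 273.0]] tip z 35
5 [[279.0, 223.0], [278.0, 212.0]] scene butt,tip [[298.9, 221.0], [360.7, 276.2]] tip z 17
10 [[279.0, 227.0], [278.0, 214.0]] scene butt,tip [[299.1, 220.5], [358.7, 278.9]] tip z -1
15 [[279.0, 232.0], [279.0, 216.0]] scene butt,tip [[299.4, 220.0], [356.2, 281.2]] tip z -18
20 [[279.0, 237.0], [279.0, 218.0]] scene butt,tip [[299.8, 219.7], [353.5, 283.0]] tip z -34
30 [[279.0, 249.0], [279.0, 225.0]] scene butt,tip [[300.6, 219.1], [347.1, 285.3]] tip z -65
40 [[279.0, 262.0], [279.0, 234.0]] scene butt,tip [[301.7, 218.9], [339.9, 285.8]] tip z -91
50 [[279.0, 276.0], [279.0, 246.0]] scene butt,tip [[303.0, 218.9], [332.0, 284.6]] tip z -113
60 [[279.0, 291.0], [279.0, 259.0]] scene butt,tip [[304.4, 219.2], [323.7, 281.9]] tip z -129
```

View pics/m4.png

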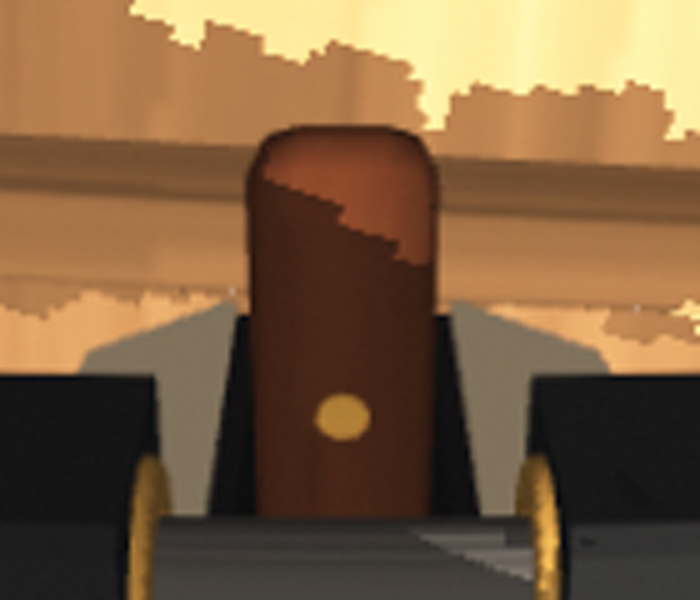

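```bash
python3 -m crank '[[0.1,0,0,0,0],[0.1,0,0,0,0],[0.1,0,0,0,0],[0.1,0,0,0,0],[0.1,0,0,0,0],[0.1,0,0,0,0],[0.1,0,0,0,0],[0.1,0,0,0,0]]' 3; python3 - <<'E'
from h import *
a=cv2.imread("pics/m_scene.png")
b,c=snap("scene","pics/n_scene.png")
z=lambda i:cv2.resize(i[215:295,300:380],None,fx=5,fy=5,interpolation=cv2.INTER_CUBIC)
cv2.imwrite("pics/n2.png",np.hstack([z(a),z(b)]))
E
```

```text
clock: 16.23
position: [0.5695, -0.0104, 0.0724]
ee_rot: [1.88, 2.517, -0.0]
force: [1.1, -0.5, -0.1]
width: 0.193
```

View pics/n2.png

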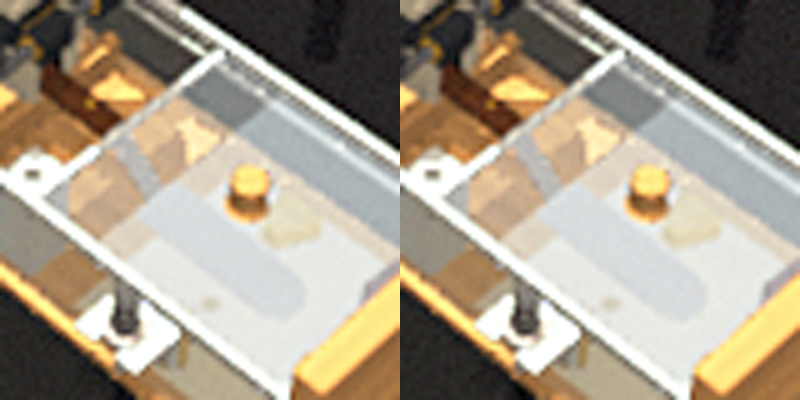

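```bash
python3 -m crank '[[0.1,-0.0035,0.0145,0.01,0],[0.1,-0.0035,0.0145,0.01,0],[0.1,0,0,0.012,0],[0.1,0,0,0.012,0],[0.1,0,0,0.012,0],[0.1,0,0,0.012,0],[0.1,0,0,0,0],[0.1,0,0,0,0]]' 3; python3 - <<'E'
from h import *
b,c=snap("scene","pics/o_scene.png")
z=lambda i:cv2.resize(i[195:295,280:380],None,fx=5,fy=5,interpolation=cv2.INTER_CUBIC)
w,c=snap("wrist","pics/o_wrist.png")
cv2.imwrite("pics/o2.png",np.hstack([z(b),cv2.resize(w[190:310,230:330],(500,600))[:500]])[:, :800])
s,M=tool();print(s["position"],s["force"])
lift(c=c,th_list=(0,5,10,15,20))
E
```

```text
clock: 16.95
position: [0.567, 0.0012, 0.1]
ee_rot: [1.88, 2.517, 0.001]
force: [0.2, 0.1, 0.3]
width: 0.195
[0.56670304 0.00130368 0.09954994] [-0.35366366  0.00631823  0.5764202 ]
0 [[278.0, 220.0], [278.0, 211.0]] scene butt,tip [[295.9, 213.1], [360.1, 264.6]] tip z 62
5 [[278.0, 223.0], [278.0, 212.0]] scene butt,tip [[296.1, 212.5], [358.4, 267.9]] tip z 44
10 [[278.0, 227.0], [278.0, 214.0]] scene butt,tip [[296.3, 212.0], [356.4, 270.8]] tip z 26
15 [[278.0, 232.0], [278.0, 216.0]] scene butt,tip [[296.6, 211.6], [353.9, 273.2]] tip z 9
20 [[278.0, 237.0], [278.0, 218.0]] scene butt,tip [[297.0, 211.2], [351.2, 275.1]] tip z -7
```

View pics/o2.png

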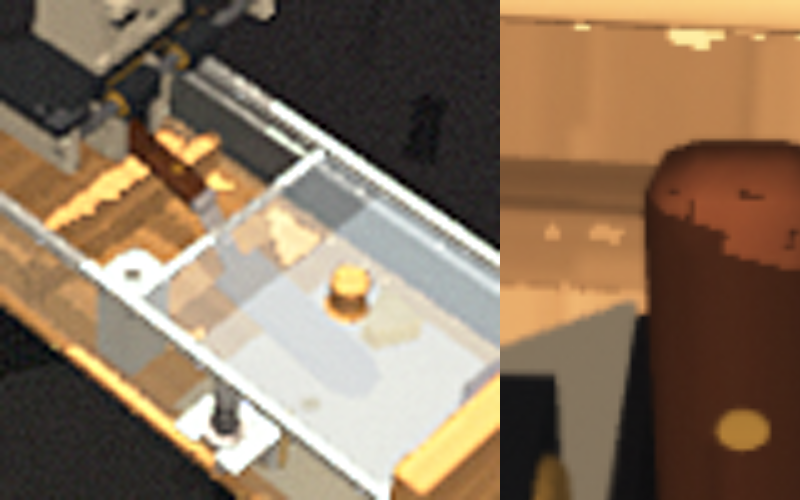

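```bash
python3 -m crank '[[0.1,0,0,0.012,0],[0.1,0,0,0.014,0],[0.1,0,0,0.014,0],[0.1,0,0,0.014,0],[0.1,0,0,0.014,0],[0.1,0,0,0.014,0],[0.1,-0.002,0.01,0.014,0],[0.1,-0.002,0.01,0.014,0]]' 3; python3 - <<'E'
from h import *
b,c=snap("scene","pics/p_scene.png")
z=lambda i:cv2.resize(i[175:295,270:390],None,fx=5,fy=5,interpolation=cv2.INTER_CUBIC)
cv2.imwrite("pics/p2.png",z(b))
s,M=tool();print(s["position"],s["force"])
lift(c=arm.get_calibration("wrist"),th_list=(15,20,25,30,35))
E
```

```text
clock: 17.72
position: [0.5651, 0.0094, 0.1443]
ee_rot: [1.88, 2.516, 0.0]
force: [0.1, -0.1, -0.6]
width: 0.199
[0.56546858 0.01068177 0.14503748] [ 0.74587887  1.19620793 -0.27107495]
15 [[279.0, 232.0], [279.0, 216.0]] scene butt,tip [[294.6, 198.6], [353.1, 261.1]] tip z 55
20 [[279.0, 237.0], [279.0, 218.0]] scene butt,tip [[295.0, 198.2], [350.3, 263.2]] tip z 38
25 [[279.0, 243.0], [279.0, 221.0]] scene butt,tip [[295.4, 197.9], [347.2, 264.9]] tip z 23
30 [[279.0, 249.0], [279.0, 225.0]] scene butt,tip [[295.9, 197.6], [343.8, 266.0]] tip z 8
35 [[279.0, 255.0], [279.0, 230.0]] scene butt,tip [[296.4, 197.4], [340.2, 266.8]] tip z -6
```

View pics/p2.png

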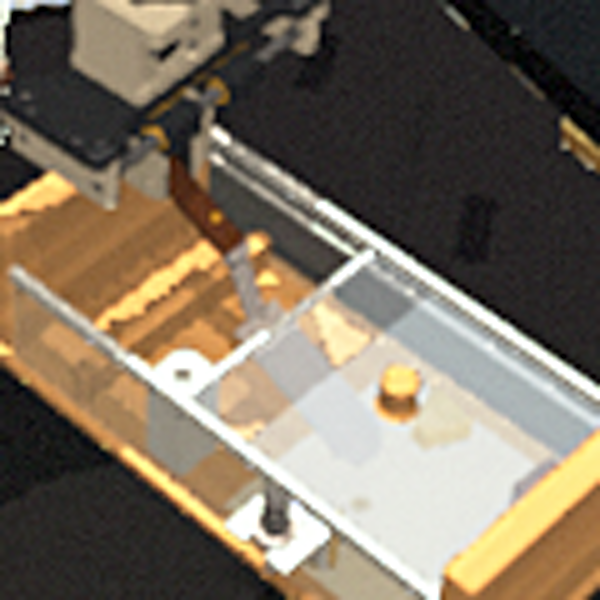

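```bash
python3 -m crank '[[0.1,-0.002,0.01,0.012,0],[0.1,-0.001,0.005,0.013,0],[0.1,0,0,0.013,0],[0.1,0,0,0.013,0],[0.1,0,0,0.013,0],[0.1,0,0,0.013,0],[0.1,0,0,0.013,0],[0.1,0,0,0.01,0]]' 3; python3 - <<'E'
from h import *
b,c=snap("scene","pics/q_scene.png")
z=lambda i:cv2.resize(i[155:275,270:390],None,fx=5,fy=5,interpolation=cv2.INTER_CUBIC)
cv2.imwrite("pics/q2.png",z(b))
s,M=tool();print(s["position"],s["force"])
lift(c=arm.get_calibration("wrist"),th_list=(30,35,40,45,50,55))
E
```

```text
clock: 18.43
position: [0.564, 0.0151, 0.1843]
ee_rot: [1.88, 2.516, 0.0]
force: [0.2, -0.3, -0.7]
width: 0.194
[0.56437137 0.01511767 0.18482202] [ 0.35698625 -0.08151247  0.01694979]
30 [[279.0, 249.0], [278.0, 225.0]] scene butt,tip [[294.7, 186.5], [343.7, 256.5]] tip z 48
35 [[279.0, 255.0], [278.0, 229.0]] scene butt,tip [[295.3, 186.3], [340.0, 257.3]] tip z 34
40 [[279.0, 262.0], [279.0, 234.0]] scene butt,tip [[295.9, 186.1], [336.1, 257.7]] tip z 21
45 [[279.0, 269.0], [279.0, 240.0]] scene butt,tip [[296.5, 186.0], [332.1, 257.6]] tip z 10
50 [[279.0, 276.0], [279.0, 246.0]] scene butt,tip [[297.2, 186.0], [327.9, 257.1]] tip z 0
55 [[279.0, 283.0], [279.0, 252.0]] scene butt,tip [[297.9, 186.1], [323.7, 256.1]] tip z -9
```

View pics/q2.png

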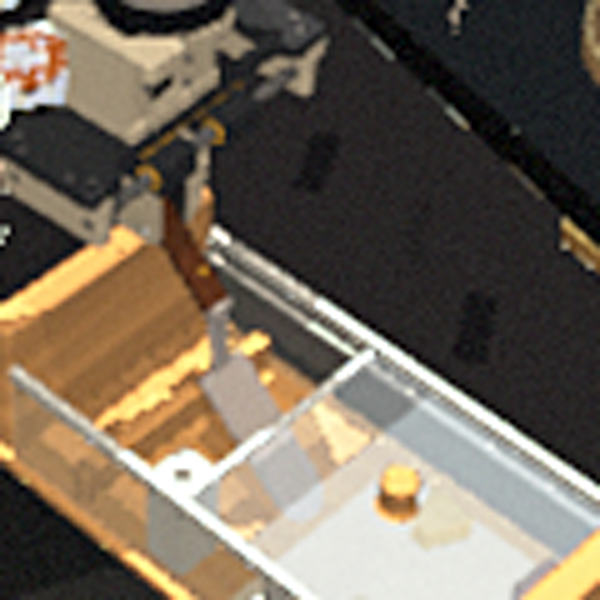

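```bash
python3 -m crank '[[0.1,0,0,0.01,0],[0.1,0,0,0.012,0],[0.1,0,0,0.012,0],[0.1,0,0,0.012,0],[0.1,0,0,0.012,0],[0.1,0,0,0.012,0],[0.1,0,0,0.005,0],[0.1,0,0,0,0]]' 3; python3 - <<'E'
from h import *
b,c=snap("scene","pics/r_scene.png")
z=lambda i:cv2.resize(i[155:275,270:390],None,fx=5,fy=5,interpolation=cv2.INTER_CUBIC)
cv2.imwrite("pics/r2.png",z(b))
s,M=tool();print(s["position"],s["force"])
lift(c=arm.get_calibration("wrist"),th_list=(45,50,55,60,65,70))
E
```

```text
clock: 19.15
position: [0.5642, 0.0153, 0.2142]
ee_rot: [1.88, 2.517, 0.001]
force: [0.7, 0.3, -1.0]
width: 0.195
[0.56400483 0.01532281 0.21380957] [ 0.41221348 -0.1064844  -0.77352064]
45 [[278.0, 269.0], [278.0, 240.0]] scene butt,tip [[296.4, 178.2], [332.6, 251.3]] tip z 39
50 [[278.0, 276.0], [278.0, 246.0]] scene butt,tip [[297.0, 178.1], [328.3, 250.8]] tip z 29
55 [[278.0, 283.0], [278.0, 252.0]] scene butt,tip [[297.8, 178.2], [324.0, 249.9]] tip z 20
60 [[278.0, 291.0], [278.0, 259.0]] scene butt,tip [[298.5, 178.4], [319.6, 248.6]] tip z 13
65 [[278.0, 297.0], [278.0, 266.0]] scene butt,tip [[299.3, 178.6], [315.1, 246.9]] tip z 7
70 [[278.0, 304.0], [278.0, 273.0]] scene butt,tip [[300.0, 178.9], [310.7, 244.8]] tip z 2
```

View pics/r2.png

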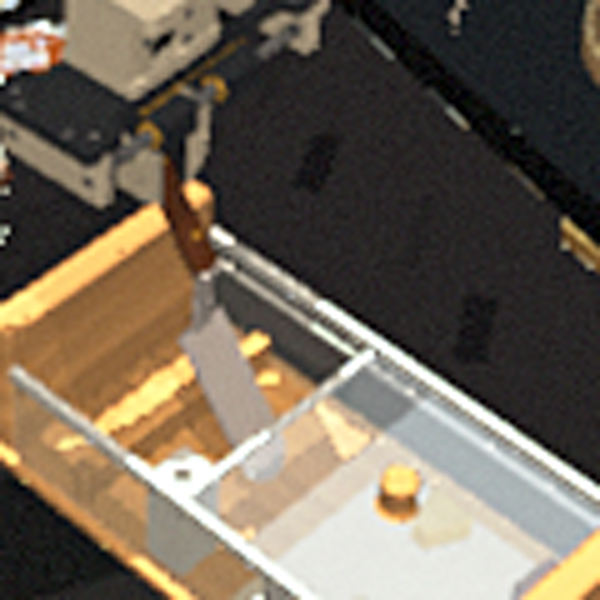

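```bash
python3 -m crank '[[0.1,0,0,0,0],[0.1,0,0,0,0],[0.1,0,0,0,0],[0.1,-0.003,0.012,0.01,0],[0.1,-0.003,0.012,0.02,0],[0.1,0,0,0.025,0],[0.1,0,0,0.03,0],[0.1,0,0,0.03,0]]' 25; python3 - <<'E'
from h import *
b,c=snap("scene","pics/s_scene.png")
z=lambda i:cv2.resize(i[135:255,270:390],None,fx=5,fy=5,interpolation=cv2.INTER_CUBIC)
cv2.imwrite("pics/s2.png",z(b))
s,M=tool();print(s["position"],s["force"],s["width"])
lift(c=arm.get_calibration("wrist"),th_list=(45,50,55,60,65,70))
E
```

```text
clock: 19.87
position: [0.5617, 0.0249, 0.2612]
ee_rot: [1.879, 2.517, 0.001]
force: [-0.7, -0.0, -0.2]
width: 0.192
[0.56288382 0.02456217 0.26357056] [ 1.64260367 -0.77750535  1.40380835] 0.19168275961577066
45 [[279.0, 269.0], [279.0, 240.0]] scene butt,tip [[294.3, 162.3], [331.4, 238.0]] tip z 89
50 [[279.0, 276.0], [279.0, 246.0]] scene butt,tip [[295.0, 162.3], [327.1, 237.7]] tip z 79
55 [[279.0, 284.0], [279.0, 252.0]] scene butt,tip [[295.7, 162.3], [322.7, 236.9]] tip z 70
60 [[279.0, 291.0], [279.0, 259.0]] scene butt,tip [[296.4, 162.4], [318.2, 235.7]] tip z 62
65 [[279.0, 298.0], [279.0, 266.0]] scene butt,tip [[297.2, 162.6], [313.7, 234.1]] tip z 56
70 [[279.0, 304.0], [279.0, 273.0]] scene butt,tip [[298.0, 162.9], [309.1, 232.0]] tip z 52
```

View pics/s2.png

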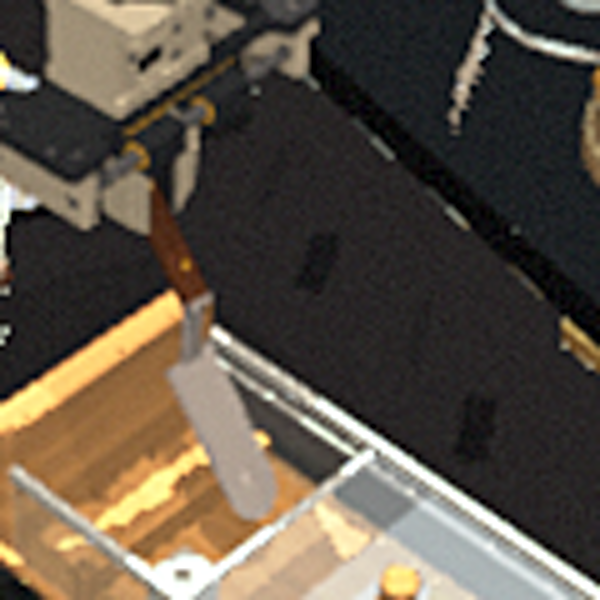

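```bash
python3 -m crank '[[0.1,0,0,0.035,0],[0.1,0,0,0.055,0],[0.1,0,0,0.065,0],[0.1,0,0,0.065,0],[0.1,0,0,0.055,0],[0.1,0,0,0.035,0],[0.1,0,0,0.02,0],[0.1,0,0,0,0]]' 25; python3 -m crank '[[0.1,0,0,0,0],[0.1,0,0,0,0],[0.1,0,0,0,0],[0.1,0,0,0,0],[0.1,0,0,0,0],[0.1,0,0,0,0],[0.1,0,0,0,0],[0.1,0,0,0,0]]' 25; python3 - <<'E'
from h import *
b,c=snap("scene","pics/t_scene.png")
t_,c=snap("top","pics/t_top.png")
w,c=snap("wrist","pics/t_wrist.png")
s,M=tool();print(s["position"],s["force"],s["width"],s["dq"].round(4),s["clock"])
lift(c=arm.get_calibration("wrist"),th_list=(45,50,55,60,65,70))
E
```

```text
clock: 20.58
position: [0.5622, 0.0245, 0.3935]
ee_rot: [1.879, 2.515, 0.004]
force: [-0.2, -0.3, -1.0]
width: 0.192
clock: 21.25
position: [0.5615, 0.0249, 0.3915]
ee_rot: [-1.88, -2.517, 0.0]
force: [0.1, -0.1, -0.7]
width: 0.195
[0.5615273  0.02491949 0.39158844] [ 0.39877758 -0.15595038 -0.52863937] 0.18672380071334763 [-0.0011  0.0007 -0.0007  0.0019  0.0021 -0.0015 -0.0002] 21.4
45 [[279.0, 269.0], [279.0, 240.0]] scene butt,tip [[293.7, 122.0], [333.7, 205.9]] tip z 217
50 [[279.0, 276.0], [279.0, 246.0]] scene butt,tip [[294.5, 121.9], [329.1, 205.9]] tip z 207
55 [[279.0, 283.0], [279.0, 252.0]] scene butt,tip [[295.2, 121.9], [324.3, 205.4]] tip z 198
60 [[279.0, 291.0], [279.0, 259.0]] scene butt,tip [[296.1, 121.9], [319.5, 204.5]] tip z 190
65 [[279.0, 297.0], [279.0, 266.0]] scene butt,tip [[296.9, 122.1], [314.6, 203.0]] tip z 184
70 [[279.0, 304.0], [279.0, 273.0]] scene butt,tip [[297.8, 122.3], [309.7, 201.2]] tip z 180
```

View pics/t_scene.png

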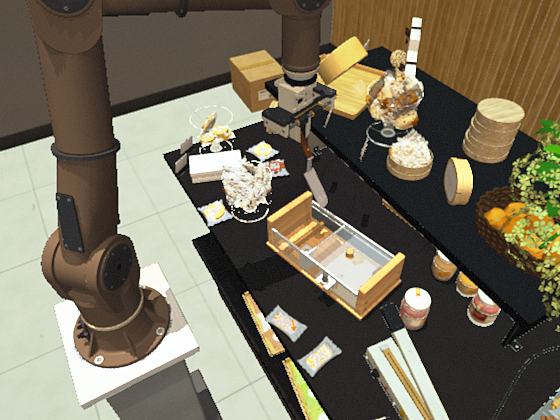

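View pics/t_wrist.png

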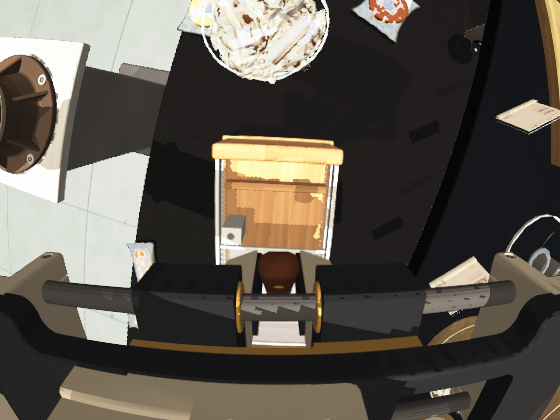

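View pics/t_top.png

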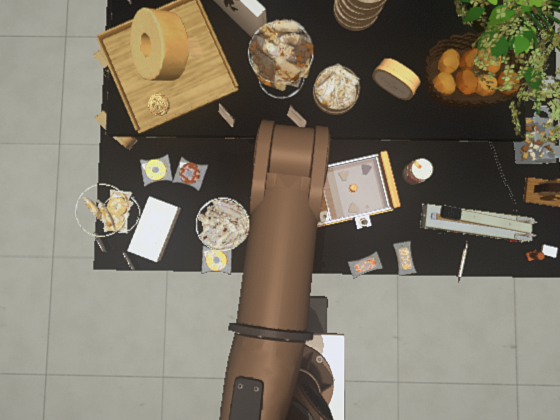

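```bash
python3 - <<'E'
from h import *
a=cv2.imread('pics/k_top.png');b=cv2.imread('pics/t_top.png')
z=lambda i:cv2.resize(i[140:240,325:415],None,fx=4.4,fy=4.4,interpolation=cv2.INTER_CUBIC)
cv2.imwrite('pics/u.png',np.hstack([z(a),z(b)]))
E
```

```text
(no output)
```

View pics/u.png

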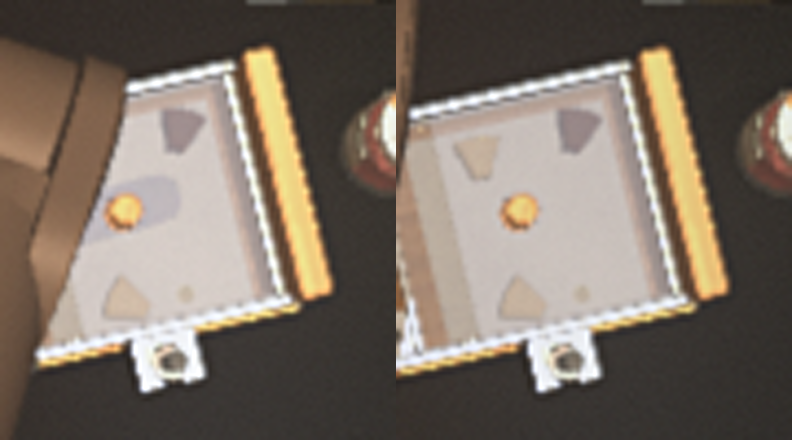

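The before and after views match: the lid knob, the pin and the samples are where they were, and the jar next to the case hasn't moved.

```bash
python3 -c "
from cell import arm
print(arm.sign_off())"
```

```text
the job is handed in; nothing more can be done
None
```

The cake lifter is out of the case and held still in the gripper. I handed the job in at about 21.4 s of the 58 s allowed.

- **Pin:** I drew it out, set it by its collar in the bracket slot and let go. The collar touched down on the plate at about 22 N, and later pictures show the pin standing upright there.
- **Lid:** I slid it open until it reached its stop, where it pushed back at about 12 N and moved no further. The knob then read case y of about -63 mm, as expected for fully open, and it had not shifted in the last picture.
- **Lifter:** I held the handle lightly (3–5 N) so the lifter tilted on its own blade tip to about 57°. The wrist force readings stayed at 2 N or less while it came out. I then gripped it at 25 N and lifted it straight up.

**Last checks:** The blade tip was at about z = 196 mm, roughly 78 mm above the cheek tops against the 50 mm required. I estimated that height by matching the tip in the scene picture to the arm's pose, so allow a few millimetres either way. The arm was still. The cake samples, the jar and the other goods in view looked unmoved.

Two small things did not go as planned. The pin was gripped a little higher on its knob than intended, because the fingers were still closing as the arm lifted. The first push left the lid about 1.5 mm short of its stop, so I pushed it the rest of the way.

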